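# Take the bayonet rotor off a drive spindle

### The job

Take the rotor off the upright spindle of the drive unit for cleaning: its bayonet is locked, so feel for the angle where it comes free by turning it under a light upward pull, never forcing it, then slide it straight up off the open end of the spindle. Stand it gently upright on its flange in the empty bay of the blue parts tray, let go, and leave everything else where it is.

Things in the scene. Friction and masses are not known exactly. Their poses are not given: they have to be found in the camera images.
- drive_unit: Bench drive unit, fixed: grey housing 180 (x) x 150 (y) x 60 mm high, with a low round steel boss (66 mm across, 6 mm high) in the middle of its top, on which the rotor sits. Origin at the centre of its underside, z up; the spindle's axis is the line x = y = 0, the rotor's seat is at z = 66 mm.
- spindle_tip (a point): The open upper end of the spindle at rest, 132 mm above the table and 66 mm above the rotor's seat: a smooth vertical steel rod 8 mm in diameter, held at the bottom in the drive unit, free at the top. It does not turn, but it is sprung: pulled up it gives about 0.8 N per mm, to a hard stop at 10 mm (8 N); let go, it goes back down.
- spindle: Foot of the spindle: origin on its axis, on top of the boss, 66 mm above the table, where the rotor sits; axes as the drive unit's. A cross pin (5 mm thick, 34 mm from end to end) goes through the spindle 10.5 mm above this point, hidden inside the rotor; the pin's angle about the vertical is not known and differs each time.
- rotor_center (a point): Centre (half-way up, on the axis) of the rotor, the round aluminium drum on the spindle with a flat grey cap: 46 mm in diameter, 50 mm high, flange 60 mm across and 6 mm thick at its foot, about 0.16 kg (varies), z up. The spindle passes through its cap with 1.5 mm clearance all round and stands 16 mm out of its top. More than 20 N between rotor and spindle is forcing it.
- rotor_foot (a point): Centre of the rotor's underside. Inside is a 5 mm lip with a cross-shaped slot 8 mm wide, alike every quarter turn. The rotor starts locked: it lifts 3 mm, then the lip meets the pin and lifts the sprung spindle. Turned less than a quarter turn, either way, a slot comes over the pin (within some 6 degrees), spindle and pull drop back, and the lip passes: it is past 13 mm up, off the spindle 66 mm up.
- tray: Blue plastic parts tray, fixed, 160 (x) x 260 (y) x 16 mm high, walls and floor about 4 mm thick, one divider across the middle makes two bays, each about 150 x 124 mm. Origin at the centre of its underside. The bay on its -y side holds the vial and the spacer; the one on its +y side is empty.
- empty_bay (a point): Middle of the floor of the tray's empty bay, on its upper face, about 4 mm above the table; axes as the tray's.
- vial_center (a point): Centre of a small amber vial, 24 mm across and 40 mm high, standing in the other bay of the tray; leave it.
- spacer_center (a point): Centre of a steel spacer ring, 32 mm across and 12 mm high, lying in the other bay of the tray; leave it.
- flask: Glass bottle with blue cap, 86 mm across, 190 mm high, on the bench; origin at the centre of its foot; leave it.
- beaker: Open glass beaker, 70 mm across, 90 mm high, on the bench; origin at the centre of its foot; leave it.
- mouse: Round black computer mouse, 62 mm across, 32 mm high, on the bench; origin at the centre of its underside; leave it.
- screwdriver_grip (a point): Middle of the handle of a screwdriver, 160 mm long, lying on the bench; leave it.
Mind the look-alikes: they are no part of the job. Of the things that look like the drive_unit, the larger one is meant.

How it is judged:
By the outcome, as a careful person would: the job done as asked, in the order asked, and still so for the second after the job is handed in, with the robot touching nothing.
It also fails if it takes over 64 s, if anything falls off the work surface, if the arm or the gripper's body presses on something with over 40 N, if the wrist force passes 120 N, or if a joint passes its speed limit or range.

### The arm

A 7-joint arm with a two-finger parallel gripper is mounted at the origin on the work surface. World frame = base frame: x ahead of the robot, y to its left, z up, the work surface at z = 0. Lengths are in mm, angles in rad, forces in N, time in s.
With the tool pointing down it reaches from about 350 to 900 mm from the base axis. Payload 8.1 kg.
Tool frame: the origin (TCP) lies on the centre line of the jaws, within the pads' length; the fingertips stand 25 mm ahead of it and the grasp point (between the pads) lies 6 mm ahead of it (nose_length is the distance from the TCP to the fingertips, in mm); z points along the fingers, y is the direction in which the jaws open and shut (so a half turn about z gives the same grasp; the last joint's range is limited). The gripper opens to 85 mm and grips with 20 to 120 N. Pads are 22 mm wide; open, the fingers measure 114 mm over their backs; the gripper's body (76 mm by 85 mm) begins 54 mm behind the grasp point. The pads swing forward as they close: fully open they stand 13 mm farther back than shut.
Start: joints at [1.183, 0.434, 0.025, 1.573, -0.012, 1.134, -0.075], TCP at [175.579, -599.843, 256.323] pointing down, gripper open.
Joint ranges: [-2.62, 2.62], [-0.44, 2.09], [-1.27, 1.32], [0.08, 2.57], [-1.32, 4.46], [0.12, 2], [-2.74, 2.74]. Speed limits (rad/s): [2.22, 2.22, 3.01, 3.01, 3.14, 3.14, 3.14].

### API

Orientations are given as a unit quaternion [w, x, y, z].
In Python, from workcell import state, capture, calibration, job_done, nose_length gives the robot as it stands. The module is installed in compiled form; this text tells all that it offers.
- The arm moves only by the shell command python3 -m inch 'ROWS' [FORCE]. ROWS is JSON, a list of rows, each a list of 3 entries, a list of its own where there are three numbers: the shift along the tool's x, y, z in m, then the turn about the tool's z in degrees, then the closure, from 0 (fully open) to 1 (shut). In form: [[[tx, ty, tz], yaw, gripper], ...]. A call has 1 to 12 rows; each row shifts and turns the commanded pose from where the row before left it, along the tool's axes as they then stand; what a row does not reach is not made up. A row lasts 1/10 s, in which the tool goes at most 50 mm and 8.59 degrees, less where a joint would pass 70% of its speed; a pose out of reach is approached as far as the arm can. A call with a gripper value outside its range is refused whole. The fingers move at their own pace and stop on an object; FORCE is the grip in N (left out, the last holds). Time passes only in rows, so rows that do not move let the fingers close. It gives the time, the measured TCP pose, the force and the opening at its end, in the units of the state.
- state(): the state, without advancing time (a new reading comes with each control period).
- capture(name): name is "scene" or "top" or "wrist"; returns the picture (420x560x3 uint8, red, green, blue); there is no depth.
- calibration(name): a dict with "mtx" (3x3 intrinsics, pixels), "rvec" (rotation vector, rad) and "tvec" (3), from world to camera coordinates, as OpenCV has them; the wrist camera has in their place "tool_from_camera" (4x4, takes a point from camera to tool coordinates, whose origin is the TCP and whose axes are the flange's). Camera axes: x right, y down, z forward; pixel columns grow to the right and rows downward; lengths in mm; the calibration is good to about 2 mm. A picture is of the moment at which its call begins: read the wrist's pose just before it. calibration takes no time and is no camera call.
- job_done(): hands the job in, once; it reports no verdict.
The state is a dict: "time": time; "joint_positions": joint angles; "qd": joint speeds; "effort": joint torques, N m; "ee_pos": TCP position; "tool_rot": TCP orientation; "ft_force": force on the tool from outside, world axes, zero at the start; "torque": the same for the moment, N m; "width": finger opening in mm.
Only numpy, scipy, OpenCV 4.12 (cv2) and the standard library are available. Lean on these libraries where they do the work, as an engineer would, in place of code of your own. Each camera call takes 0.05 s, during which the arm holds its last target.

## Working session

There is one attempt and no reset: what is moved stays moved. The work goes in short steps, Python scripts to look and compute and a shell command to move; the robot and the scene stay as the last step left them, time stands still between calls to the robot, and variables do not carry over. Pictures are saved under pics/ and viewed, and the job is handed in when it is done.

```bash
mkdir -p pics; ls
python3 - <<'E'
from workcell import *
import cv2
s=state(); print(s); print(nose_length if not callable(nose_length) else nose_length())
for n in ("scene","top"):
    im=capture(n); cv2.imwrite(f"pics/{n}1.png",im[:,:,::-1]); print(n,calibration(n))
print(calibration("wrist"))
E
```

```text
pics
{'time': 0.0, 'joint_positions': array([ 1.18341021,  0.43524319,  0.02498853,  1.57414043, -0.01160013,
        1.13397454, -0.07506523]), 'qd': array([-1.12078268e-03,  1.69836276e-03, -3.03258643e-04, -1.47593186e-03,
       -1.06487473e-03,  9.01250875e-04,  6.87070863e-06]), 'effort': array([ 1.26083938e-03, -6.70454049e+01,  1.02606140e+00, -3.16199756e+01,
        1.56509620e-02,  1.24230082e-02,  2.51737805e-05]), 'ee_pos': array([ 175.39911142, -599.38262947,  255.49679806]), 'tool_rot': array([-7.87515520e-04,  9.89882425e-01,  1.41887731e-01, -1.90448974e-04]), 'ft_force': array([0.07296412, 0.00102207, 0.04737282]), 'torque': array([-0.03320625, -0.03415279,  0.03847215]), 'width': 85.65740814478839}
25.0
scene {'mtx': array([[441.2987573 ,   0.        , 276.36536235],
       [  0.        , 441.2987573 , 203.57569716],
       [  0.        ,   0.        ,   1.        ]]), 'rvec': array([ 2.10226733,  1.21302791, -0.48071091]), 'tvec': array([-286.36028775, -237.12736196, 1332.24485175])}
top {'mtx': array([[391.47327354,   0.        , 275.31919823],
       [  0.        , 391.47327354, 215.50952426],
       [  0.        ,   0.        ,   1.        ]]), 'rvec': array([ 2.22367673, -2.16253527,  0.07762032]), 'tvec': array([-19.53655027, 544.1174627 , 877.6354141 ])}
{'mtx': array([[324.57942834,   0.        , 276.63230004],
       [  0.        , 324.57942834, 206.80329535],
       [  0.        ,   0.        ,   1.        ]]), 'tool_from_camera': array([[ 1.12643869e-03, -9.60010696e-01, -2.79961059e-01,
         7.07802178e+01],
       [ 9.99999314e-01,  1.17136488e-03,  6.84062869e-06,
         8.26644016e-02],
       [ 3.21369474e-04, -2.79960875e-01,  9.60011357e-01,
        -1.18019363e+02],
       [ 0.00000000e+00,  0.00000000e+00,  0.00000000e+00,
         1.00000000e+00]])}
```

View pics/scene1.png

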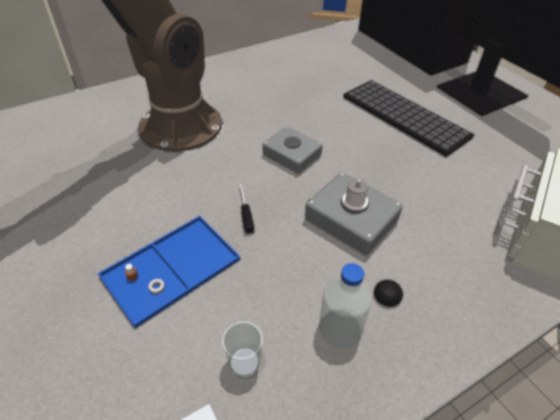

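View pics/top1.png

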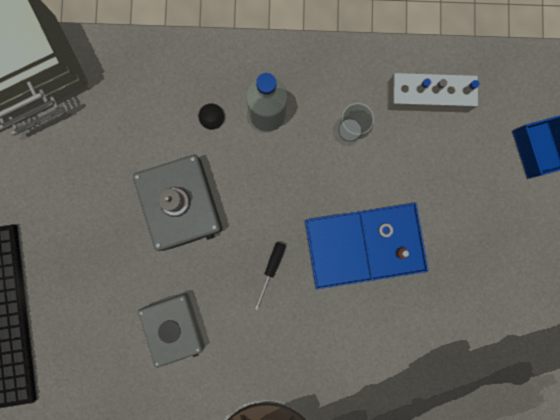

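The scene image shows the large drive unit with its rotor at about (354,205), and a smaller look-alike box without a rotor at (292,148). In the top image the large unit is at (178,203), with the rotor at (173,201), and the small one is at (170,330). The tray is at (366,246), and its empty bay at (338,248) has the vial and spacer bay to its right. I choose the large unit and check it with close crops.

Run:
```python
import cv2
a=cv2.imread("pics/top1.png")[145:260,120:235]; b=cv2.imread("pics/scene1.png")[160:260,295:415]
a=cv2.resize(a,(575,575),interpolation=cv2.INTER_CUBIC); cv2.imwrite("pics/c_top.png",a)
cv2.imwrite("pics/c_scene.png",cv2.resize(b,(720,600),interpolation=cv2.INTER_CUBIC))
t=cv2.imread("pics/top1.png")[195:295,295:435]; cv2.imwrite("pics/c_tray.png",cv2.resize(t,(700,500),interpolation=cv2.INTER_CUBIC))
```

```text
(no output)
```

View pics/c_top.png

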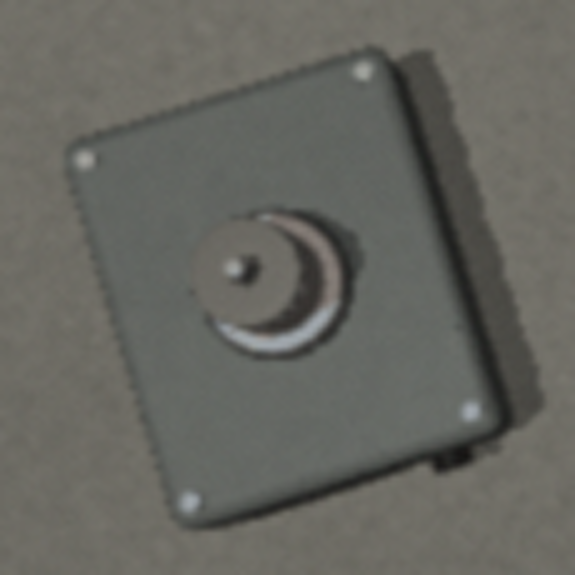

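View pics/c_scene.png

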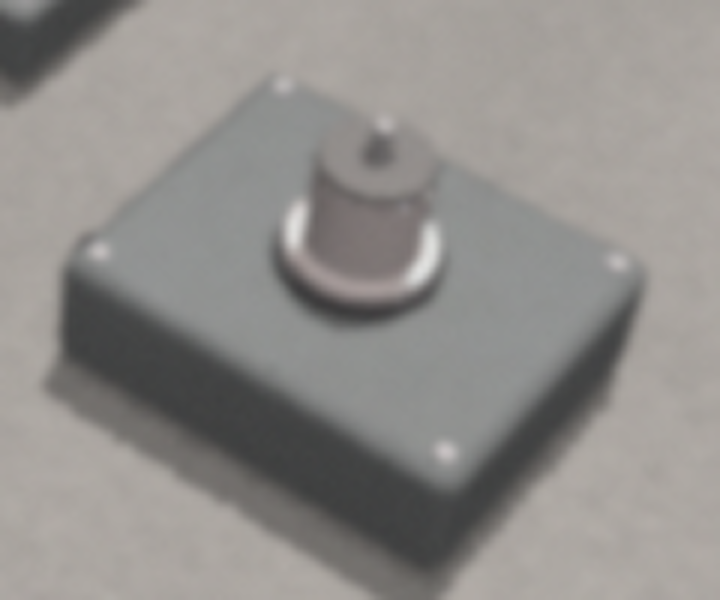

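View pics/c_tray.png

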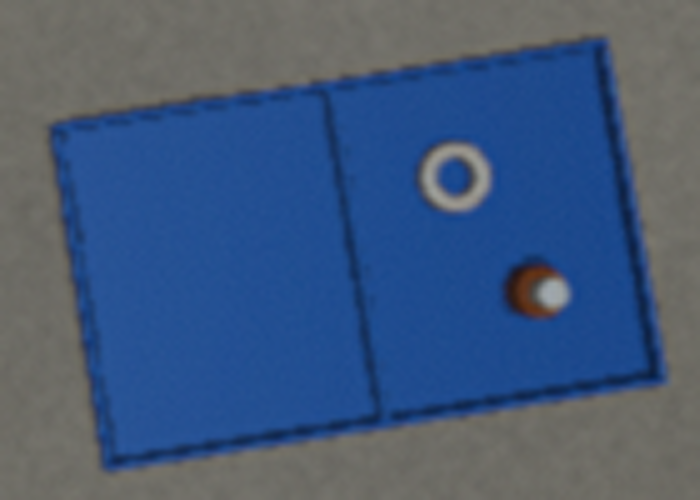

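The crops confirm the choice: a rotor with a flange and flat cap, and the spindle tip out of the top (top pixel about (167,198), scene pixel about (359,181)). The left bay in the top image is empty. Now I triangulate.

```bash
cat > h.py <<'E'
import numpy as np, cv2
from workcell import *
from scipy.spatial.transform import Rotation as R
def cam(n):
    c=calibration(n); Rm=cv2.Rodrigues(c['rvec'])[0]; return c['mtx'],Rm,c['tvec']
def onplane(n,uv,z):
    K,Rm,t=cam(n); d=Rm.T@np.linalg.solve(K,[uv[0],uv[1],1]); C=-Rm.T@t
    return C+d*(z-C[2])/d[2]
def tri(uv1,uv2):
    P=[]
    for n in("scene","top"):
        K,Rm,t=cam(n); P.append(K@np.c_[Rm,t])
    X=cv2.triangulatePoints(P[0],P[1],np.float64(uv1).reshape(2,1),np.float64(uv2).reshape(2,1)); return (X[:3]/X[3]).ravel()
def proj(n,X):
    K,Rm,t=cam(n); p=K@(Rm@np.asarray(X,float)+t); return p[:2]/p[2]
def wristcam(s):
    M=calibration("wrist"); T=np.eye(4); q=s['tool_rot']; T[:3,:3]=R.from_quat([q[1],q[2],q[3],q[0]]).as_matrix(); T[:3,3]=s['ee_pos']
    return M['mtx'],T@M['tool_from_camera']
def wplane(s,uv,z):
    K,W=wristcam(s); d=W[:3,:3]@np.linalg.solve(K,[uv[0],uv[1],1]); C=W[:3,3]
    return C+d*(z-C[2])/d[2]
def wproj(s,X):
    K,W=wristcam(s); p=K@(W[:3,:3].T@(np.asarray(X,float)-W[:3,3])); return p[:2]/p[2]
E
python3 - <<'E'
from h import *
ft=lambda u,o=(120,145),s=5:((np.array(u)+.5)/s-.5+o)
fs=lambda u:((np.array(u)+.5)/6-.5+(295,160))
for n,f,l in(("top",ft,[(84,160),(363,70),(472,411),(190,502)]),("scene",fs,[(283,85),(618,262),(445,452),(99,251)])):
    p=np.array([onplane(n,f(u),60) for u in l]); print(n,p.round(1).tolist(),p.mean(0).round(1))
    e=[np.degrees(np.arctan2(*(p[(i+1)%4]-p[i])[1::-1])) for i in range(4)]; print(np.round(e,1))
tp=(236,267);
print("tip tri",tri(fs((384,124)),ft(tp)), "plane132", onplane("top",ft(tp),132),onplane("scene",fs((384,124)),132))
print("cap",onplane("top",ft((248,273)),116),onplane("scene",fs((380,158)),116))
print("flange",onplane("top",ft((275,283)),72))
g=lambda u:ft(u,(295,195))
q=np.array([onplane("top",g(u),16) for u in [(53,123),(606,40),(663,380),(107,467)]]);print(q.round(1).tolist(),q.mean(0).round(1))
print([np.degrees(np.arctan2(*(q[(i+1)%4]-q[i])[1::-1])).round(1) for i in range(4)])
q=np.array([onplane("top",g(u),10) for u in [(70,125),(325,85),(380,413),(113,458)]]);print("bay",q.mean(0))
s=state();q=s['tool_rot'];print(R.from_quat([q[1],q[2],q[3],q[0]]).as_matrix().round(3))
E
```

```text
top [[618.3, 301.4, 60.0], [661.6, 181.5, 60.0], [513.5, 128.2, 60.0], [470.8, 248.4, 60.0]] [566.  214.9  60. ]
[ -70.2 -160.2  109.6   19.8]
scene [[468.8, 245.6, 60.0], [616.4, 298.0, 60.0], [658.9, 179.2, 60.0], [511.5, 126.4, 60.0]] [563.9 212.3  60. ]
[  19.6  -70.3 -160.3  109.7]
tip tri [565.34059929 212.38595807 131.43028793] plane132 [566.06968192 213.55497865 132.        ] [565.46792834 210.67954521 132.        ]
cap [565.3607437  212.93001908 116.        ] [566.92142357 210.55162585 116.        ]
flange [565.65950362 212.87449647  72.        ]
[[538.0, -73.0, 16.0], [583.4, -326.6, 16.0], [428.7, -353.4, 16.0], [382.7, -101.0, 16.0]] [ 483.2 -213.5   16. ]
[np.float64(-79.9), np.float64(-170.2), np.float64(100.3), np.float64(10.2)]
bay [ 473.23817983 -152.62745687   10.        ]
[[ 0.96   0.281 -0.001]
 [ 0.281 -0.96   0.001]
 [-0.    -0.001 -1.   ]]
```

Drive unit axis ≈ (565.5, 212.5), yaw 19.8°. Tray yaw ≈ 10.2°, bay middle ≈ (472.5, -151.5). First I move to hover over the rotor. In tool axes that is dx ≈ +603 and dy ≈ -670 mm.

```bash
python3 -m inch '[[[0.025,-0.028,0],0,0],[[0.025,-0.028,0],0,0],[[0.025,-0.028,0],0,0],[[0.025,-0.028,0],0,0],[[0.025,-0.028,0],0,0],[[0.025,-0.028,0],0,0],[[0.025,-0.028,0],0,0],[[0.025,-0.028,0],0,0],[[0.025,-0.028,0],0,0],[[0.025,-0.028,0],0,0],[[0.025,-0.028,0],0,0],[[0.025,-0.028,0],0,0]]' && python3 -c "
from workcell import *
s=state();print(s['joint_positions'].round(2))"
```

```text
time: 1.3
ee_pos: [369.3, -191.6, 256.2]
tool_rot: [0.0, 0.99, 0.142, -0.0]
ft_force: [0.9, -0.9, -0.6]
width: 85.2
[ 0.59  0.11 -0.26  2.03  0.03  1.01 -0.97]
```

```bash
python3 -m inch '[[[0.025,-0.028,0],0,0],[[0.025,-0.028,0],0,0],[[0.025,-0.028,0],0,0],[[0.025,-0.028,0],0,0],[[0.025,-0.028,0],0,0],[[0.025,-0.028,0],0,0],[[0.025,-0.028,0],0,0],[[0.025,-0.028,0],0,0],[[0.025,-0.028,0],0,0],[[0.025,-0.028,0],0,0],[[0.025,-0.028,0],0,0],[[0,0,0],0,0]]' && python3 -m inch '[[[0,0,0],-8,0],[[0,0,0],-8,0],[[0,0,0],-8,0],[[0,0,0],-8,0],[[0,0,0],-8,0],[[0,0,0],-8,0],[[0,0,0],-8,0],[[0,0,0],-8,0],[[0,0,0],-8,0],[[0,0,0],-8,0],[[0,0,0],0,0],[[0,0,0],0,0]]'
python3 - <<'E'
from h import *
s=state(); im=capture("wrist"); cv2.imwrite("pics/w1.png",im[:,:,::-1])
print(s['joint_positions'].round(2),s['ee_pos'],s['ft_force'],wproj(s,(565.5,212.5,132)))
q=s['tool_rot'];print(R.from_quat([q[1],q[2],q[3],q[0]]).as_matrix().round(3))
np.save("s_w1.npy",s,allow_pickle=True)
E
```

```text
time: 2.5
ee_pos: [546.9, 185.2, 255.8]
tool_rot: [-0.002, 0.989, 0.145, 0.0]
ft_force: [-0.1, -0.3, 0.2]
width: 85.2
time: 3.7
ee_pos: [546.4, 179.1, 256.0]
tool_rot: [-0.0, 0.669, 0.743, -0.0]
ft_force: [0.1, -0.1, -0.2]
width: 84.9
[ 0.14  0.47 -0.79  1.65  0.36  1.17 -0.63] [546.38903061 179.14893819 255.97553587] [ 0.12890038 -0.10195933 -0.21895738] [307.15624699 167.55898671]
[[-0.105  0.994 -0.001]
 [ 0.994  0.105 -0.   ]
 [-0.    -0.001 -1.   ]]
```

View pics/w1.png

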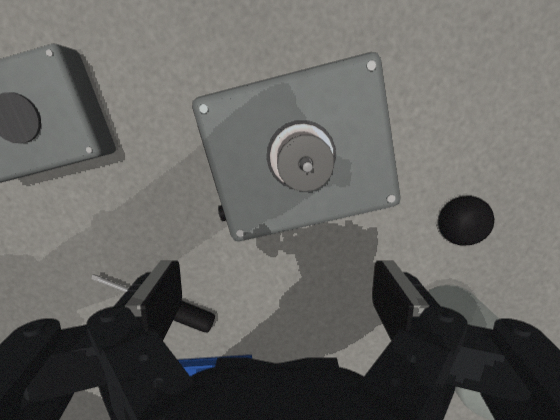

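The image shows the drive unit centred near (297,148), with the spindle tip at (307,167), where my estimate predicts it. I move over the axis and part of the way down, then look again.

```bash
python3 -m inch '[[[0.016,0.0112,0],0,0],[[0.0152,0.0113,0],0,0],[[0,0,0.015],0,0],[[0,0,0.02],0,0],[[0,0,0.02],0,0],[[0,0,0.01],0,0],[[0,0,0],0,0],[[0,0,0],0,0]]' 30
python3 - <<'E'
from h import *
s=state(); im=capture("wrist"); cv2.imwrite("pics/w2.png",im[:,:,::-1])
c=im[:,:,::-1][60:300,160:400]; cv2.imwrite("pics/w2c.png",cv2.resize(c,(600,600),interpolation=cv2.INTER_CUBIC))
print(s['joint_positions'].round(2),s['ee_pos'],s['ft_force'],wproj(s,(565.5,212.5,132)),wproj(s,(565.5,212.5,116)))
print((wproj(s,(565.5,212.5,132))-(160,60))*2.5)
E
```

```text
time: 4.55
ee_pos: [565.5, 213.1, 191.7]
tool_rot: [0.0, 0.667, 0.745, 0.0]
ft_force: [-0.4, 0.1, 1.0]
width: 85.6
[ 0.05  0.57 -0.75  1.66  0.43  1.08 -0.72] [565.53276076 213.12387563 191.65845375] [-0.40188419  0.10945767  1.02951637] [276.77940356 239.19503688] [276.78246608 229.73865957]
[291.94850891 447.9875922 ]
```

View pics/w2.png

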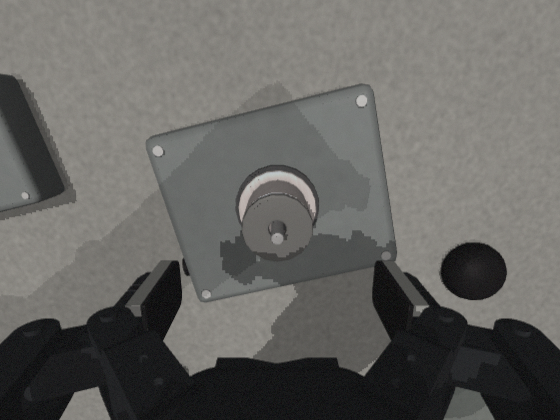

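View pics/w2c.png

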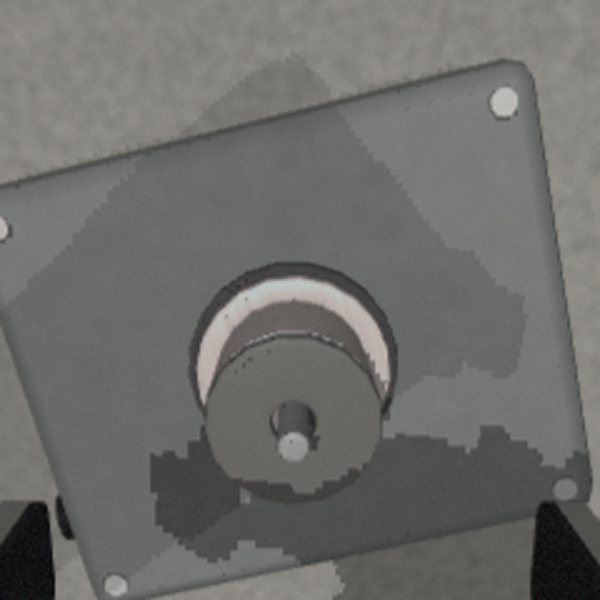

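The spindle tip is at about (277,238), the same as predicted, and midway between the pads (182 and 373). I descend with the TCP to about 105 and close.

```bash
python3 -m inch '[[[0,0,0.02],0,0],[[0,0,0.02],0,0],[[0,0,0.02],0,0],[[0,0,0.015],0,0],[[0,0,0.008],0,0],[[0,0,0.004],0,0],[[0,0,0],0,0],[[0,0,0],0,0]]' 40 && python3 -m inch '[[[0,0,0],0,0.2],[[0,0,0],0,0.3],[[0,0,0],0,0.35],[[0,0,0],0,0.4],[[0,0,0],0,0.4],[[0,0,0],0,0.4],[[0,0,0],0,0.4]]' 40
```

```text
time: 5.4
ee_pos: [565.9, 213.6, 105.1]
tool_rot: [0.0, 0.667, 0.745, 0.001]
ft_force: [0.0, -0.4, 0.3]
width: 85.7
time: 6.1
ee_pos: [565.5, 213.2, 104.3]
tool_rot: [-0.0, 0.667, 0.745, -0.0]
ft_force: [-0.4, 0.1, 0.4]
width: 50.9
```

```bash
python3 -m inch '[[[0,0,0],0,0.5],[[0,0,0],0,0.6],[[0,0,0],0,0.8],[[0,0,0],0,0.8],[[0,0,0],0,0.8],[[0,0,0],0,0.8]]' 40
python3 - <<'E'
from h import *
im=capture("wrist"); cv2.imwrite("pics/w3.png",im[:,:,::-1]); im=capture("scene")[130:270,270:440]
cv2.imwrite("pics/s3.png",cv2.resize(im[:,:,::-1],(680,560),interpolation=cv2.INTER_CUBIC))
s=state();print(s['ft_force'],s['torque'],s['width'])
E
```

```text
time: 6.7
ee_pos: [565.5, 213.3, 104.5]
tool_rot: [0.0, 0.667, 0.745, 0.0]
ft_force: [-0.6, -1.0, 5.4]
width: 45.9
[-1.80402413 -1.50502548  5.29677551] [-0.21947913  0.28294504  0.04997284] 45.91280886853399
```

View pics/w3.png

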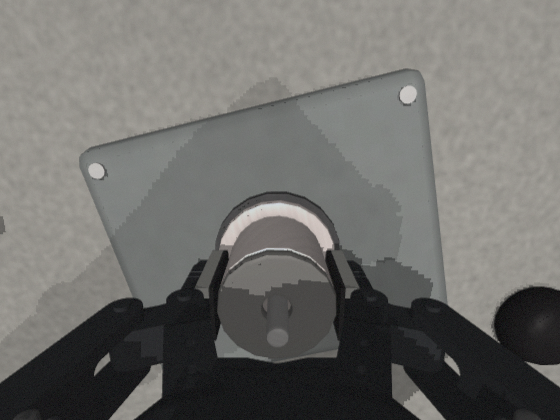

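View pics/s3.png

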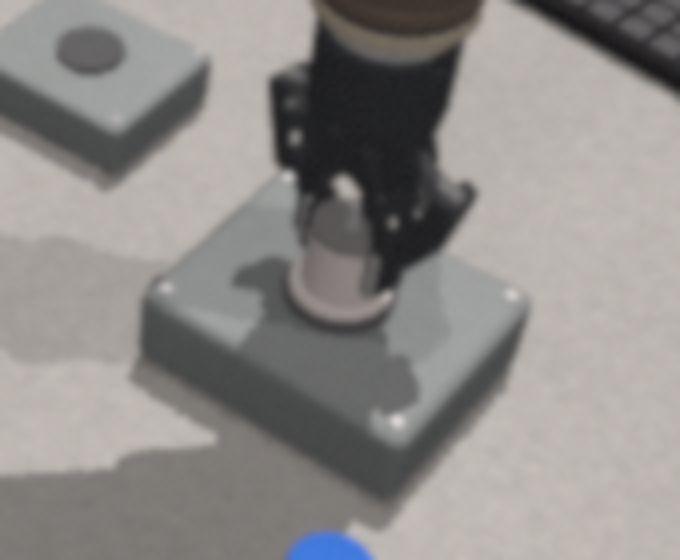

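The pads hold the drum on both sides, at (217,285) and (338,285), with width 45.9. The tips are just above the flange. I lift slowly and watch the force.

```bash
python3 -m inch '[[[0,0,-0.001],0,0.8],[[0,0,-0.001],0,0.8],[[0,0,0],0,0.8],[[0,0,0],0,0.8]]'; python3 -m inch '[[[0,0,-0.001],0,0.8],[[0,0,-0.001],0,0.8],[[0,0,-0.001],0,0.8],[[0,0,0],0,0.8],[[0,0,0],0,0.8]]';python3 -m inch '[[[0,0,-0.001],0,0.8],[[0,0,-0.001],0,0.8],[[0,0,0],0,0.8],[[0,0,0],0,0.8]]'
```

```text
time: 7.2
ee_pos: [565.4, 213.1, 106.1]
tool_rot: [-0.0, 0.667, 0.745, -0.0]
ft_force: [-0.3, 0.2, -1.1]
width: 45.4
time: 7.7
ee_pos: [565.4, 213.1, 109.2]
tool_rot: [-0.0, 0.667, 0.745, -0.0]
ft_force: [0.2, 1.0, -4.0]
width: 45.3
time: 8.1
ee_pos: [565.4, 213.1, 111.2]
tool_rot: [-0.0, 0.667, 0.745, -0.0]
ft_force: [0.4, -0.1, -4.8]
width: 45.8
```

Locked, as expected: pull about 4.8 N, of which 1.6 N is weight. I turn in small steps while holding this pull.

```bash
F='python3 -m inch'; T(){ grep -E "ft_force|rot|ee_pos"; python3 -c "
from workcell import state
s=state();print('torque',s['torque'].round(2))"; }
python3 -m inch '[[[0,0,0],-3,0.8],[[0,0,0],-3,0.8],[[0,0,0],0,0.8],[[0,0,0],0,0.8]]' | T
python3 -m inch '[[[0,0,0],-3,0.8],[[0,0,0],-3,0.8],[[0,0,0],0,0.8],[[0,0,0],0,0.8]]' | T
```

```text
ee_pos: [565.4, 213.0, 111.2]
tool_rot: [-0.0, 0.628, 0.778, -0.0]
ft_force: [0.8, -0.9, -5.4]
torque [-0.06  0.05  0.02]
ee_pos: [565.4, 213.2, 111.2]
tool_rot: [-0.0, 0.586, 0.81, -0.0]
ft_force: [-0.5, -0.1, -4.4]
torque [ 0.02 -0.02 -0.01]
```

```bash
python3 -m inch '[[[0,0,0],-3,0.8],[[0,0,0],-3,0.8],[[0,0,0],0,0.8],[[0,0,0],0,0.8]]' ; python3 -c "
from workcell import state
s=state();print('torque',s['torque'].round(2),s['ft_force'])"
```

```text
time: 9.3
ee_pos: [565.5, 213.2, 111.3]
tool_rot: [-0.0, 0.543, 0.839, -0.0]
ft_force: [0.0, 0.1, -5.2]
width: 45.6
torque [ 0.07  0.04 -0.03] [ 0.02917669  0.07350229 -5.22805251]
```

```bash
python3 -m inch '[[[0,0,0],-3,0.8],[[0,0,0],-3,0.8],[[0,0,0],0,0.8],[[0,0,0],0,0.8]]' ; python3 -c "
from workcell import state
s=state();print('torque',s['torque'].round(2),s['ft_force'])"
```

```text
time: 9.7
ee_pos: [565.5, 213.2, 111.3]
tool_rot: [0.0, 0.499, 0.867, -0.0]
ft_force: [-0.2, 0.2, -5.1]
width: 45.2
torque [-0.04 -0.02 -0.02] [-0.20273987  0.15199583 -5.1444314 ]
```

```bash
python3 -m inch '[[[0,0,0],-3,0.8],[[0,0,0],-3,0.8],[[0,0,0],0,0.8],[[0,0,0],0,0.8]]' ; python3 -c "
from workcell import state
s=state();print('torque',s['torque'].round(2))"
```

```text
time: 10.1
ee_pos: [565.5, 213.2, 111.3]
tool_rot: [0.0, 0.453, 0.892, -0.0]
ft_force: [-0.4, -0.5, -4.9]
width: 45.5
torque [0.01 0.08 0.08]
```

```bash
python3 -m inch '[[[0,0,0],-3,0.8],[[0,0,0],-3,0.8],[[0,0,0],0,0.8],[[0,0,0],0,0.8]]' ; python3 -c "
from workcell import state
s=state();print('torque',s['torque'].round(2))"
```

```text
time: 10.5
ee_pos: [565.5, 213.2, 111.3]
tool_rot: [0.0, 0.405, 0.914, -0.0]
ft_force: [0.6, 0.1, -5.1]
width: 45.5
torque [-0.05  0.05  0.03]
```

```bash
python3 -m inch '[[[0,0,0],-3,0.8],[[0,0,0],-3,0.8],[[0,0,0],0,0.8],[[0,0,0],0,0.8]]' ; python3 -c "
from workcell import state
s=state();print('torque',s['torque'].round(2))"
```

```text
time: 10.9
ee_pos: [565.5, 213.1, 111.3]
tool_rot: [0.0, 0.357, 0.934, -0.0]
ft_force: [-0.4, -0.8, -4.9]
width: 45.6
torque [-0.13  0.06  0.1 ]
```

```bash
python3 -m inch '[[[0,0,0],-3,0.8],[[0,0,0],-3,0.8],[[0,0,0],0,0.8],[[0,0,0],0,0.8]]' ; python3 -c "
from workcell import state
s=state();print('torque',s['torque'].round(2))"
```

```text
time: 11.3
ee_pos: [565.5, 213.3, 111.4]
tool_rot: [0.0, 0.308, 0.952, 0.0]
ft_force: [-0.6, -0.1, -2.9]
width: 45.8
torque [-0.12  0.06  0.07]
```

The pull dropped at about 48°. I check with a rest before any further turning.

```bash
python3 -m inch '[[[0,0,0],0,0.8],[[0,0,0],0,0.8],[[0,0,0],0,0.8]]'
python3 - <<'E'
from h import *
print('torque',state()['torque'].round(2),state()['joint_positions'].round(2))
im=capture("wrist"); cv2.imwrite("pics/w4.png",im[:,:,::-1])
E
```

```text
time: 11.6
ee_pos: [565.6, 213.3, 111.4]
tool_rot: [0.0, 0.307, 0.952, 0.0]
ft_force: [-0.2, -1.3, -3.0]
width: 45.4
torque [-0.11  0.02  0.12] [ 0.13  0.73 -0.9   1.73  0.66  1.01 -0.07]
```

View pics/w4.png

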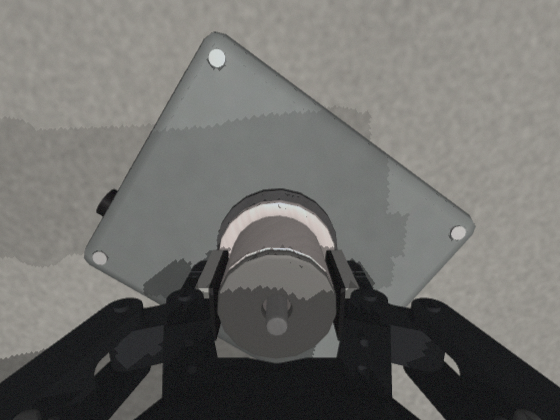

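It is partly dropped and likely at the edge of the slot (moment about z is 0.12). I turn 2° further and check.

```bash
python3 -m inch '[[[0,0,0],-2,0.8],[[0,0,0],0,0.8],[[0,0,0],0,0.8]]' ; python3 -c "
from workcell import state
s=state();print('torque',s['torque'].round(2))"
```

```text
time: 11.95
ee_pos: [565.6, 213.4, 111.5]
tool_rot: [0.0, 0.29, 0.957, 0.0]
ft_force: [0.9, -0.2, -1.8]
width: 45.4
torque [-0.03 -0.03 -0.  ]
```

```bash
python3 -m inch '[[[0,0,-0.001],0,0.8],[[0,0,0],0,0.8],[[0,0,0],0,0.8]]' ; python3 -c "
from workcell import state
s=state();print('torque',s['torque'].round(2))"
```

```text
time: 12.25
ee_pos: [565.5, 213.3, 112.4]
tool_rot: [0.0, 0.29, 0.957, 0.0]
ft_force: [-0.4, -0.4, -1.8]
width: 45.3
torque [-0.05 -0.02  0.02]
```

Free: only the weight (1.8 N) is left, and 1 mm of lift adds nothing. I turn 3° more toward the slot's middle and raise slowly past the pin.

```bash
python3 -m inch '[[[0,0,0],-3,0.8],[[0,0,-0.001],0,0.8],[[0,0,-0.001],0,0.8],[[0,0,0],0,0.8]]' ; python3 -c "
from workcell import state
s=state();print('torque',s['torque'].round(2))"
```

```text
time: 12.65
ee_pos: [565.6, 213.3, 114.5]
tool_rot: [0.0, 0.265, 0.964, 0.0]
ft_force: [0.7, 1.1, -0.2]
width: 46.0
torque [ 0.06  0.01 -0.02]
```

```bash
python3 -m inch '[[[0,0,-0.001],0,0.8],[[0,0,-0.001],0,0.8],[[0,0,0],0,0.8]]' ; python3 -c "
from workcell import state
s=state();print('torque',s['torque'].round(2))"
```

```text
time: 12.95
ee_pos: [565.6, 213.3, 116.5]
tool_rot: [0.0, 0.265, 0.964, 0.0]
ft_force: [-0.4, 0.4, -0.8]
width: 45.5
torque [-0.05 -0.01  0.09]
```

```bash
python3 -m inch '[[[0,0,-0.001],0,0.8],[[0,0,-0.001],0,0.8],[[0,0,-0.001],0,0.8],[[0,0,0],0,0.8]]' ; python3 -c "
from workcell import state
s=state();print('torque',s['torque'].round(2))"
```

```text
time: 13.35
ee_pos: [565.5, 213.3, 119.5]
tool_rot: [0.0, 0.265, 0.964, 0.0]
ft_force: [0.1, 0.7, -1.3]
width: 45.6
torque [ 0.03  0.02 -0.02]
```

Past the pin with no load. Now straight up off the spindle.

```bash
python3 -m inch '[[[0,0,-0.005],0,0.8],[[0,0,-0.006],0,0.8],[[0,0,-0.006],0,0.8],[[0,0,-0.006],0,0.8],[[0,0,-0.006],0,0.8],[[0,0,-0.006],0,0.8],[[0,0,0],0,0.8]]'
```

```text
time: 14.05
ee_pos: [565.8, 213.6, 155.4]
tool_rot: [0.001, 0.265, 0.964, 0.0]
ft_force: [-0.9, -0.2, -0.9]
width: 45.5
```

```bash
python3 -m inch '[[[0,0,-0.006],0,0.8],[[0,0,-0.007],0,0.8],[[0,0,-0.008],0,0.8],[[0,0,-0.008],0,0.8],[[0,0,-0.008],0,0.8],[[0,0,-0.01],0,0.8],[[0,0,-0.01],0,0.8],[[0,0,0],0,0.8]]'
python3 - <<'E'
from h import *
s=state();print(s['joint_positions'].round(2),s['ee_pos'],s['width'],s['ft_force'])
q=s['tool_rot'];print(R.from_quat([q[1],q[2],q[3],q[0]]).as_matrix().round(3))
im=capture("wrist"); cv2.imwrite("pics/w5.png",im[:,:,::-1])
im=capture("scene")[100:270,260:460]
cv2.imwrite("pics/s5.png",cv2.resize(im[:,:,::-1],(700,595),interpolation=cv2.INTER_CUBIC))
E
```

```text
time: 14.85
ee_pos: [566.0, 213.8, 213.1]
tool_rot: [0.001, 0.265, 0.964, 0.001]
ft_force: [0.3, 0.7, -0.3]
width: 45.4
[ 0.18  0.64 -0.99  1.62  0.57  1.19  0.1 ] [566.03640719 213.83669571 213.11784361] 45.4355617045975 [ 0.30511177  0.66029264 -0.30384991]
[[-0.86   0.51   0.002]
 [ 0.51   0.86   0.001]
 [-0.001  0.002 -1.   ]]
```

View pics/w5.png

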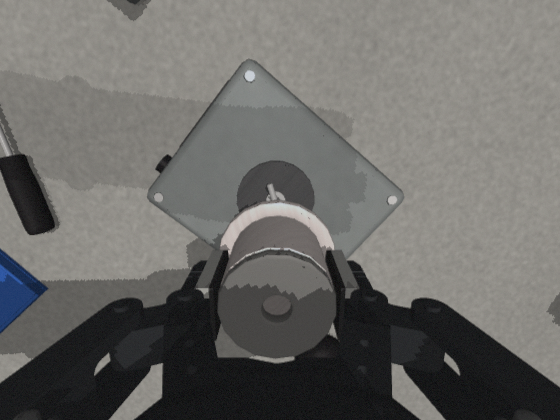

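View pics/s5.png

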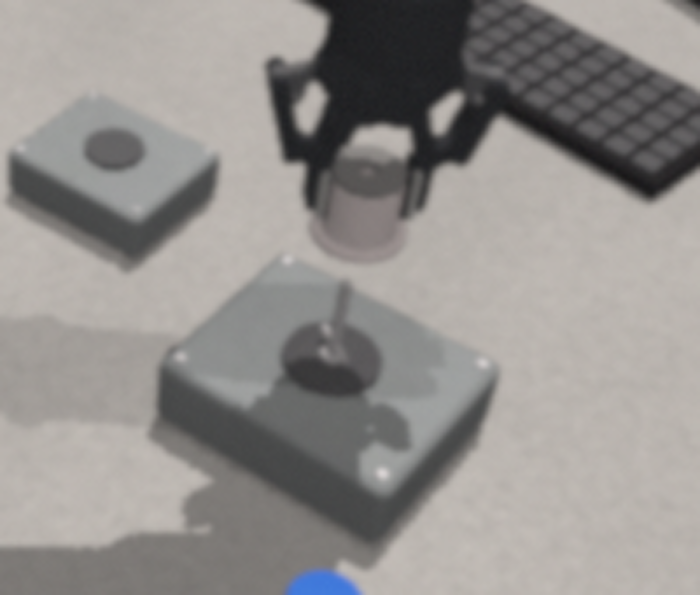

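The rotor is off: its bore is empty at (277,306), and the bare spindle with its cross pin shows on the boss at (275,190). Next I go to the tray, with the world shift (-93.5, -365) giving tool axes about (-106, -362).

```bash
python3 -m inch '[[[-0.0045,-0.015,0],0,0.8],[[-0.0095,-0.031,0],0,0.8],[[-0.0105,-0.036,0],0,0.8],[[-0.0105,-0.036,0],0,0.8],[[-0.0105,-0.036,0],0,0.8],[[-0.0105,-0.036,0],0,0.8],[[-0.0105,-0.036,0],0,0.8],[[-0.0105,-0.036,0],0,0.8],[[-0.0105,-0.036,0],0,0.8],[[-0.0105,-0.036,0],0,0.8],[[-0.005,-0.018,0],0,0.8],[[-0.003,-0.01,0],0,0.8]]' && python3 -m inch '[[[0,0,0],8,0.8],[[0,0,0],8,0.8],[[0,0,0],8,0.8],[[0,0,0],8,0.8],[[0,0,0],8,0.8],[[0,0,0],8,0.8],[[0,0,0],0,0.8],[[0,0,0],0,0.8]]'
python3 - <<'E'
from h import *
s=state();print(s['joint_positions'].round(2),s['ee_pos'],s['width'],s['ft_force'])
q=s['tool_rot'];print(R.from_quat([q[1],q[2],q[3],q[0]]).as_matrix().round(3))
im=capture("wrist"); cv2.imwrite("pics/w6.png",im[:,:,::-1])
im=capture("scene")[180:340,80:270]
cv2.imwrite("pics/s6.png",cv2.resize(im[:,:,::-1],(665,560),interpolation=cv2.INTER_CUBIC))
E
```

```text
time: 16.15
ee_pos: [470.9, -154.4, 210.7]
tool_rot: [-0.001, 0.266, 0.964, -0.0]
ft_force: [-0.5, 1.2, -2.4]
width: 45.4
time: 16.95
ee_pos: [472.0, -151.4, 211.3]
tool_rot: [-0.0, 0.632, 0.775, -0.0]
ft_force: [1.1, -0.2, -1.7]
width: 45.8
[ 0.89  0.42 -0.9   1.89  0.38  1.02  0.03] [ 472.01040781 -151.43385448  211.25184441] 45.80048878960805 [ 1.06855469 -0.1990986  -1.7217923 ]
[[-0.201  0.979 -0.   ]
 [ 0.979  0.201 -0.   ]
 [-0.    -0.    -1.   ]]
```

View pics/w6.png

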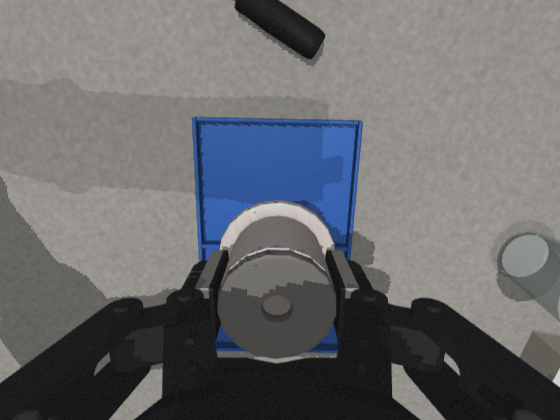

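View pics/s6.png

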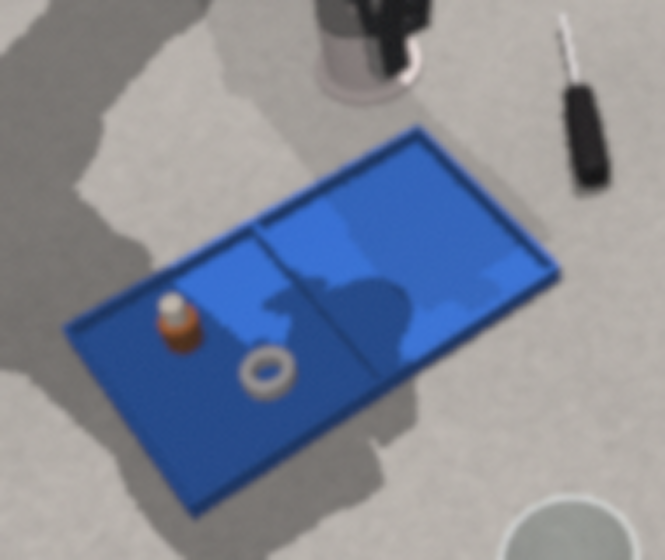

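The wrist view shows the tray's empty-bay end, with outer corners at (194,119) and (362,122), and the divider at about row 246. I check the bay's middle from these.

Run:
```python
from h import *
s=state()
a=wplane(s,(194,119),16);b=wplane(s,(362,122),16);d1=wplane(s,(204,245),16);d2=wplane(s,(352,248),16)
print(a,b,d1,d2,((a+b+d1+d2)/4))
```

```text
[ 383.10947565 -103.5848236    16.        ] [537.18311328 -74.70835254  16.        ] [ 409.96378198 -227.31094928   16.        ] [ 561.69176962 -199.5499742    16.        ] [ 472.98703513 -151.2885249    16.        ]
```

The bay's middle is (473, -151) and the TCP is at (472, -151). Now I descend, slowly at the end.

```bash
python3 -m inch '[[[0,0,0.01],0,0.8],[[0,0,0.02],0,0.8],[[0,0,0.025],0,0.8],[[0,0,0.025],0,0.8],[[0,0,0.025],0,0.8],[[0,0,0.02],0,0.8],[[0,0,0.015],0,0.8],[[0,0,0.01],0,0.8],[[0,0,0.006],0,0.8],[[0,0,0.003],0,0.8],[[0,0,0],0,0.8],[[0,0,0],0,0.8]]'; python3 -m inch '[[[0,0,0.002],0,0.8],[[0,0,0.002],0,0.8],[[0,0,0.001],0,0.8],[[0,0,0.001],0,0.8],[[0,0,0],0,0.8],[[0,0,0],0,0.8]]'
```

```text
time: 18.25
ee_pos: [472.3, -152.3, 52.9]
tool_rot: [0.001, 0.634, 0.773, 0.0]
ft_force: [-0.0, 0.4, -1.2]
width: 45.8
time: 18.85
ee_pos: [471.9, -152.1, 46.3]
tool_rot: [-0.0, 0.634, 0.773, -0.0]
ft_force: [-0.4, -0.3, -1.5]
width: 45.5
```

```bash
python3 -m inch '[[[0,0,0.001],0,0.8],[[0,0,0.001],0,0.8],[[0,0,0.0005],0,0.8],[[0,0,0],0,0.8],[[0,0,0],0,0.8]]'; python3 -m inch '[[[0,0,0.0005],0,0.8],[[0,0,0.0005],0,0.8],[[0,0,0],0,0.8],[[0,0,0],0,0.8]]'
```

```text
time: 19.35
ee_pos: [471.9, -152.2, 43.8]
tool_rot: [-0.0, 0.634, 0.773, -0.0]
ft_force: [0.2, 0.2, -1.2]
width: 45.3
time: 19.75
ee_pos: [471.9, -152.2, 42.8]
tool_rot: [0.0, 0.634, 0.773, -0.0]
ft_force: [0.4, -0.2, -1.1]
width: 45.7
```

```bash
python3 -m inch '[[[0,0,0.0005],0,0.8],[[0,0,0],0,0.8],[[0,0,0],0,0.8]]'; python3 -m inch '[[[0,0,0.0005],0,0.8],[[0,0,0],0,0.8],[[0,0,0],0,0.8]]'
```

```text
time: 20.05
ee_pos: [471.9, -152.2, 42.5]
tool_rot: [0.0, 0.634, 0.773, -0.0]
ft_force: [-1.6, -0.1, 3.8]
width: 45.7
time: 20.35
ee_pos: [472.0, -152.2, 42.4]
tool_rot: [0.0, 0.634, 0.773, -0.0]
ft_force: [-3.5, 0.0, 11.6]
width: 45.6
```

Contact with the floor at TCP 42.5. I back off the last step and open slowly.

```bash
python3 -m inch '[[[0,0,-0.0005],0,0.8],[[0,0,0],0,0.8]]'; python3 -m inch '[[[0,0,0],0,0.45],[[0,0,0],0,0.42],[[0,0,0],0,0.38],[[0,0,0],0,0.34],[[0,0,0],0,0.3],[[0,0,0],0,0.25],[[0,0,0],0,0.2],[[0,0,0],0,0.2],[[0,0,0],0,0.2]]'
python3 - <<'E'
from h import *
im=capture("wrist"); cv2.imwrite("pics/w7.png",im[:,:,::-1])
E
```

```text
time: 20.55
ee_pos: [472.0, -152.2, 42.5]
tool_rot: [0.0, 0.634, 0.773, -0.0]
ft_force: [-1.3, -0.3, 6.5]
width: 45.7
time: 21.45
ee_pos: [471.9, -152.2, 42.3]
tool_rot: [-0.0, 0.634, 0.773, -0.0]
ft_force: [-0.4, 0.8, 0.1]
width: 68.3
```

View pics/w7.png

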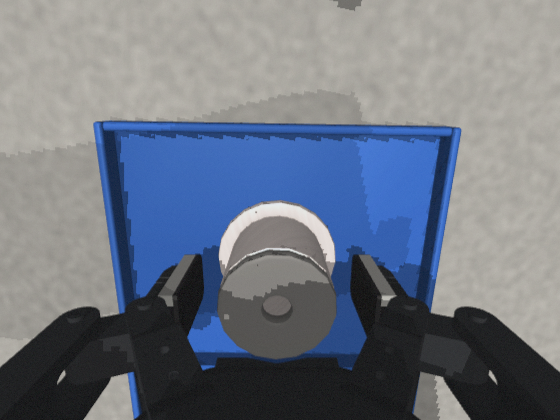

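The rotor stands upright at (277,290), in the middle of the bay, with both pads clear. I go straight up and check the result.

```bash
python3 -m inch '[[[0,0,-0.005],0,0.2],[[0,0,-0.01],0,0.2],[[0,0,-0.015],0,0.2],[[0,0,-0.02],0,0.2],[[0,0,-0.03],0,0.2],[[0,0,-0.03],0,0.2],[[0,0,-0.03],0,0.2],[[0,0,-0.03],0,0.2],[[0,0,-0.01],0,0.2],[[0,0,0],0,0.2],[[0,0,0],0,0.2]]'
python3 - <<'E'
from h import *
im=capture("wrist")[:,:,::-1]; im2=capture("scene")[:,:,::-1]
cv2.imwrite("pics/w8.png",im); cv2.imwrite("pics/s8.png",im2)
print(proj("scene",(473,-151,4)))
E
```

```text
time: 22.6
ee_pos: [471.3, -152.3, 221.9]
tool_rot: [-0.0, 0.634, 0.773, -0.0]
ft_force: [0.0, 0.5, 0.7]
width: 68.4
[196.9509876  251.94561187]
```

View pics/w8.png

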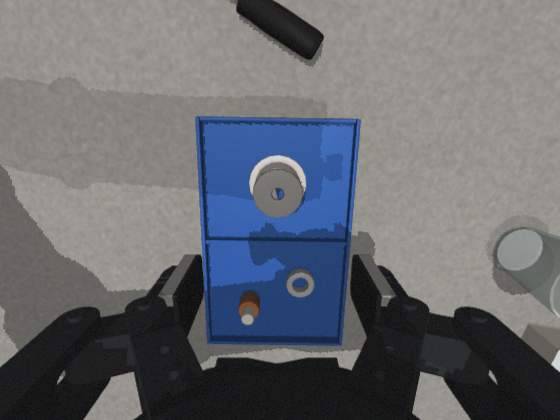

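View pics/s8.png

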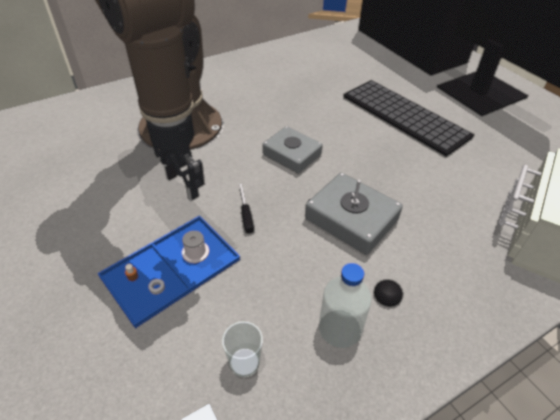

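The rotor stands upright in the empty bay (scene pixel (195,248), wrist pixel (278,187)). The bare spindle is at (355,200), the other things are where they were, and the gripper is clear. I hand the job in.

```bash
python3 -c "
from workcell import *
print(job_done(), state()['time'])"
```

```text
the job is handed in; nothing more can be done
the job is handed in; nothing more can be done
```

The rotor is off the spindle and standing upright on its flange in the middle of the tray's empty bay. I handed the job in at about 22.7 s, against the 64 s limit.

- **Freeing it:** I turned the rotor under about 3 N of pull beyond its weight. The pull began to drop at about 48°, and at 50° only the weight (1.8 N) was left. I turned 3° further to centre it in the slot. It then went straight up past the pin and off the spindle with no noticeable load.
- **Forces:** After gripping, upward readings never passed 5.4 N. Touchdown in the tray pressed with 3.8 N; one further half-millimetre step raised that to 11.6 N before I backed off and let go. That is firmer than I intended.
- **Last checks:** The final pictures show the rotor upright, the spindle bare, the gripper clear with the wrist force near zero, and the vial, spacer and other items where they were. I compared positions by eye only and did not measure them again. No check failed. The one that disagreed for a moment was the partial drop at 48° (3 N left), which the next 2° settled.

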